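Face the specimen jar to the label reader and hold the read arm at its stop

ROBOT

A 6-joint arm with a two-finger parallel gripper is mounted at the origin on the work surface. World frame = base frame: x ahead of the robot, y to its left, z up, the work surface at z = 0. Lengths are in mm, angles in rad, forces in N, time in s.
With the tool pointing down it reaches from about 275 to 750 mm from the base axis. Payload 10.2 kg.
Tool frame: the origin (TCP) lies at the very end of the fingers, on their centre line; the grasp point (between the pads) lies behind it (ctrl.grasp_offset is the z of the grasp point in the tool frame, in mm); z points along the fingers, y is the direction in which the jaws open and shut (so a half turn about z gives the same grasp; the last joint's range is limited). The gripper opens to 85 mm and grips with 20 to 120 N. Pads are 22 mm wide; open, the fingers measure 114 mm over their backs; the gripper's body (76 mm by 85 mm) begins 54 mm behind the grasp point. The pads swing forward as they close: fully open they stand 13 mm farther back than shut.
Start: joints at [0.955, 0.313, 1.498, -0, 1.331, -0.223], TCP at [200.971, 485.017, 231.294] pointing down, gripper open.
Joint ranges: [-2.94, 2.94], [-0.97, 2.17], [0.19, 2.56], [-1.23, 4.37], [0.02, 3.11], [-2.88, 2.88]. Speed limits (rad/s): [2.39, 2.39, 3.01, 3.14, 3.14, 3.14].

INTERFACE

Orientations are given as a unit quaternion [w, x, y, z].
In Python, from rig import ctrl, capture, job gives the robot as it stands. The module is installed in compiled form; this text tells all that it offers.
- The arm moves only by the tool move_arm, never from a script. Its argument "series" is a list of rows, each a list of 7 numbers: the turn, a rotation vector about the tool's x, y, z in rad, then the shift along the tool's x, y, z in cm, then the opening, from 0 (shut) to 1 (fully open). A call has 1 to 5 rows; each row is the pose to reach, as a shift and turn from the pose measured when the call began, along the tool's axes at that moment; what a row does not reach only later rows make up. A row lasts 1/12 s, in which the tool goes at most 41.7 mm and 7.16 degrees, less where a joint would pass 70% of its speed; a pose out of reach is approached as far as the arm can. A call with a gripper value outside its range is refused whole. The fingers move at their own pace and stop on an object; "grip_force" is the grip in N (left out, the last holds). Time passes only in rows, so rows that repeat a pose let the fingers close. It gives the time, the measured TCP pose, the force and the opening at its end, in the units of the state.
- ctrl.sense(): the state, without advancing time (a new reading comes with each control period).
- capture(name): name is "scene" or "top" or "wrist"; returns a dict with "frame" (400x640x3 uint8, red, green, blue), "mtx" (3x3 intrinsics, pixels), "R" (3x3) and "t" (3): a world point X has camera coordinates R X + t. Camera axes: x right, y down, z forward; pixel columns grow to the right and rows downward; lengths in mm; the calibration is good to about 2 mm. A picture is of the moment at which its call begins. There is no depth.
- job.finish_job(): hands the job in, once; it reports no verdict.
The state is a dict: "time_s": time; "joints": joint angles; "dq": joint speeds; "tau": joint torques, N m; "eef_pos": TCP position; "ee_rot": TCP orientation; "force": force on the tool from outside, world axes, zero at the start; "wrist_torque": the same for the moment, N m; "grip_width": opening from 0.0 (shut) to 1.0 (fully open).
Only numpy, scipy, OpenCV 4.12 (cv2) and the standard library are available. Lean on these libraries where they do the work, as an engineer would, in place of code of your own. Each camera call takes 0.05 s, during which the arm holds its last target.

TASK

Turn the capped specimen jar in the cradle of the label reader so that the middle of its paper label squarely faces the reader's window, and let go of it, leaving it standing upright in the cradle. Then swing the sprung hold-to-read arm by its peg, against its spring, all the way round to its stop and keep it there: finish while the gripper is still holding the arm against the stop, because it springs back when let go. Leave the petri dish, the wash bottle and the vial rack as they stand.

Things in the scene. Friction and masses are not known exactly. Their poses are not given: they have to be found in the camera images.
- reader: Fixed label reader. Base plate 165 x 84 mm, 8 mm thick, with a round cradle (collar, inner radius 24, outer 30 mm, top 18 mm above bench) and a white scanner block (68 x 74 mm, top 60 mm above bench). Origin: on the bench, on the cradle's axis. x axis: horizontal, from cradle to scanner block, whose face with the dark window is 46 mm from the axis. Stands left or right of the lever stand.
- jar: Loose specimen jar, about 0.14 kg, amber glass, radius 21 mm. Black cap, fixed on, radius 22 mm, spans 84 to 106 mm above the bench. Stands on the base plate in the cradle with 3 mm play and turns there. Origin: centre of its bottom, z up, x axis to the middle of the label. A white paper strip 9 mm wide runs from the centre of the cap's top to the rim and down to the label, on that side only.
- label (a point): Middle of the jar's paper label, on the jar's side, 21 mm from the jar's axis and 38 mm above its bottom.
- lever_stand: Fixed stand of the sprung arm: aluminium plate 150 x 170 mm, black pivot body, dark steel hanger bracket over the pivot (top 88 mm above bench). Origin: on the bench, on the arm's vertical pivot axis; x axis: from pivot to the hanger's upright; the arm swings on the -x side. Two steel pins (tops 64 mm above bench) flank the swing: rest pin and stop pin.
- read_arm (a joint): Angle of the sprung hold-to-read arm about its vertical pivot, rad: 0 at rest, 1.1 fully at the stop; grows counterclockwise seen from above. A spring pulls it back to 0: about 2 N at the peg at rest, 5 N at the stop. Aluminium bar 16 mm wide, top 58 mm above bench.
- peg_top (a point): Top centre of the upright round steel peg at the arm's free end, 110 mm from the pivot axis, 108 mm above the bench. Peg 14 mm in diameter, free from 59 to 108 mm above the bench; can be pinched from above or pushed sideways.
- petri_dish: Bystander: clear round dish 90 mm across, 15 mm high, lying loose on the bench. Origin: centre of its underside.
- wash_bottle: Bystander: white plastic bottle 68 mm across, 150 mm tall, standing loose. Origin: centre of its bottom.
- vial_rack: Bystander: wooden rack 50 x 190 mm with six capped glass vials, 67 mm high in all, standing loose. Origin: centre of its underside; the row runs along its y axis.
There are look-alikes about, which are no part of the job. There is more than one size of the jar; the job needs the largest.

How it is judged (in metres and radians):
On the way, in this order (a step that is already met when the one before it is completed fails the run):
1. the jar stands upright in the cradle with its label facing the reader's window, let go (angle between the x axis of jar and the x axis of reader, either way round below 0.3 rad and x of label in the frame of reader above 0.012 m and horizontal distance between jar and reader below 0.007 m and height (world z) of jar below 0.012 m and angle between jar's own z axis and vertical below 0.1 rad and contact force between each of the arm, the fingers and jar below 0.1 N), for 0.2 s.
2. the gripper has swung the sprung arm to its stop (value of joint read_arm above 1.04 rad and contact force between the fingers and read_arm above 2 N), for 0.2 s.
At the end, for the whole second after the job is handed in: Fingers press the sprung arm with over 2 N within 0.06 rad of its 1.1 rad stop, nothing else propping it; the jar stands untouched, upright, on the cradle floor within 7 mm of its axis, the middle of its label within 0.3 rad of squarely facing the window (all of step 1 and all of step 2 and contact force between each of jar, petri_dish, wash_bottle, vial_rack and read_arm below 0.1 N); the arm keeps its last pose, push and grip.
It fails at once if a bystander (petri dish, wash bottle or vial rack) is moved more than 30 mm or tipped over (distance of any of petri_dish, wash_bottle, vial_rack from where it was at the start of the episode above 0.03 m or angle between wash_bottle's own z axis and vertical above 0.5 rad).
It also fails if it takes over 58 s, if anything falls off the work surface, if the arm or the gripper's body presses on something with over 40 N, if the wrist force passes 120 N, or if a joint passes its speed limit or range.

## Working session

There is one attempt and no reset: what is moved stays moved. The work goes in short steps, Python scripts to look and compute and a tool call to move; the robot and the scene stay as the last step left them, time stands still between calls to the robot, and variables do not carry over. Pictures are saved under pics/ and viewed, and the job is handed in when it is done.

Besides the shell and the picture viewer there is one more tool, called after "Emit:" as name(argument=value, ...), one argument or row to a line, values as JSON. move_arm: Moves the arm, as the interface text tells. Its arguments: {"type":"object","properties":{"series":{"type":"array","items":{"type":"array","items":{"type":"number"}}},"grip_force":{"type":"number"}},"required":["series"]}

```bash
mkdir -p pics; ls; python3 - <<'E'
from rig import ctrl,capture,job
import cv2,json
s=ctrl.sense(); print(s, ctrl.grasp_offset)
for n in ["scene","top","wrist"]:
    c=capture(n); cv2.imwrite(f"pics/{n}0.png",c["frame"][:,:,::-1]); print(n,c["mtx"].tolist(),c["R"].tolist(),c["t"].tolist())
E
```

```text
pics
{'time_s': 0.0, 'joints': array([ 9.54628902e-01,  3.13454254e-01,  1.49849551e+00, -1.41859123e-05,
        1.33102713e+00, -2.23372441e-01]), 'dq': array([ 2.19567238e-03, -1.63663980e-03, -7.27873378e-05,  5.46538655e-05,
        6.68884221e-04,  2.03800660e-04]), 'tau': array([ 6.08661667e-04, -4.12273550e+01, -2.59742528e+01, -1.39375661e-04,
        4.20740369e-03,  4.71177418e-05]), 'eef_pos': array([200.7867326 , 484.77721589, 230.71092089]), 'ee_rot': array([-2.75783814e-04,  1.95135648e-01,  9.80776019e-01, -6.34841516e-04]), 'force': array([-0.58104533, -0.49886313, -1.03728216]), 'wrist_torque': array([-0.01669569, -0.0072335 ,  0.01766746]), 'grip_width': 1.001352843037453} -18.700000000000003
scene [[390.3740612703619, 0.0, 320.1756749864457], [0.0, 390.3740612703619, 200.23105613311333], [0.0, 0.0, 1.0]] [[-0.828031429074333, 0.5602631151952792, 0.02166089141284451], [0.283291639566944, 0.4514002697442947, -0.8461581669086757], [-0.4838489427668416, -0.6945092067254828, -0.5324914669334619]] [498.87813336528063, -100.65034787596943, 1502.1352797497586]
top [[450.14898128090056, 0.0, 315.8763536349826], [0.0, 450.14898128090056, 194.88922379878315], [0.0, 0.0, 1.0]] [[0.025331536872177467, -0.9996596495856086, 0.006236844560512278], [-0.9921509058152156, -0.02590450020367946, -0.12233371145863592], [0.12245363747043501, -0.003088990057616219, -0.9924694276453472]] [-5.182101967389098, 634.3160751234971, 1701.3840074653067]
wrist [[308.422484368908, 0.0, 320.5686617870211], [0.0, 308.422484368908, 198.0438585179321], [0.0, 0.0, 1.0]] [[0.38376973769582107, 0.9234278941340802, -0.0013087260904784293], [0.8878925485156907, -0.36861139046228486, 0.27526798780783496], [0.25370772695996907, -0.10680153162085308, -0.9613666429225881]] [-524.8573973287447, -35.564778578860434, 378.36048031596937]
```

View pics/scene0.png

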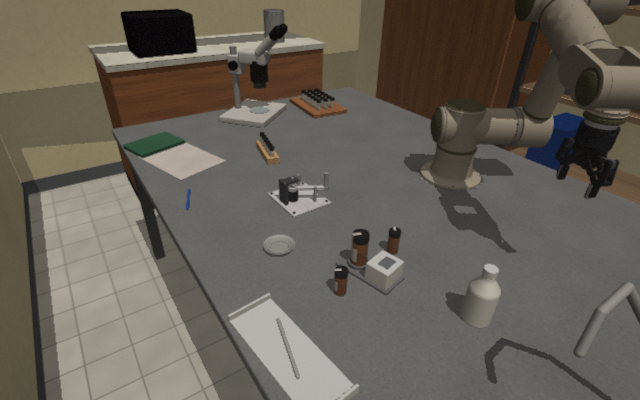

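View pics/top0.png

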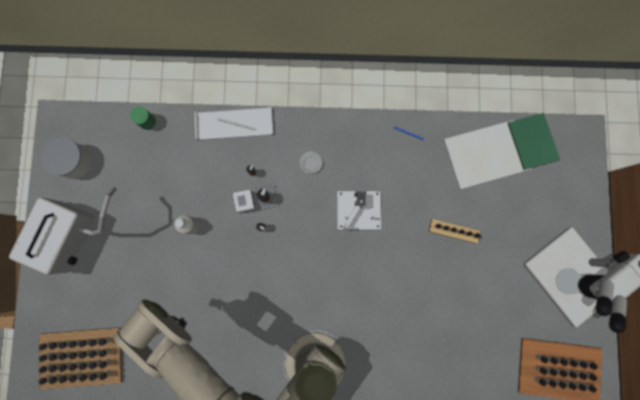

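View pics/wrist0.png

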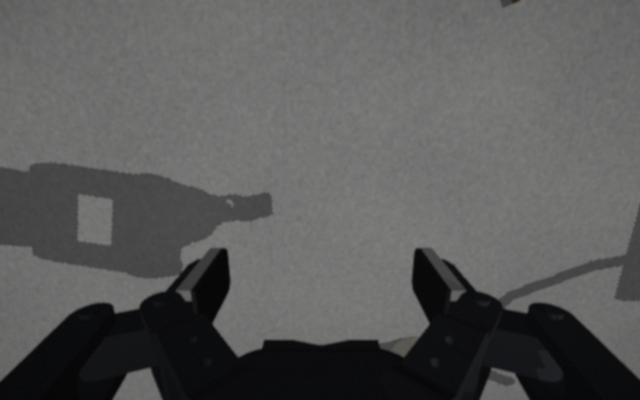

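Top view: jar in the cradle about (264,195), scanner block (243,201), small look-alike jars (251,169) and (261,227), and the lever stand (358,210). I'll zoom in on these.

```bash
python3 - <<'E'
import cv2,numpy as np
t=cv2.imread("pics/top0.png"); s=cv2.imread("pics/scene0.png")
a=cv2.resize(t[140:250,220:400],None,fx=4.4,fy=4.4,interpolation=cv2.INTER_CUBIC); cv2.imwrite("pics/topz.png",a)
b=cv2.resize(s[165:305,255:415],None,fx=4.2,fy=4.2,interpolation=cv2.INTER_CUBIC);cv2.imwrite("pics/scz.png",b)
E
```

```text
(no output)
```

View pics/topz.png

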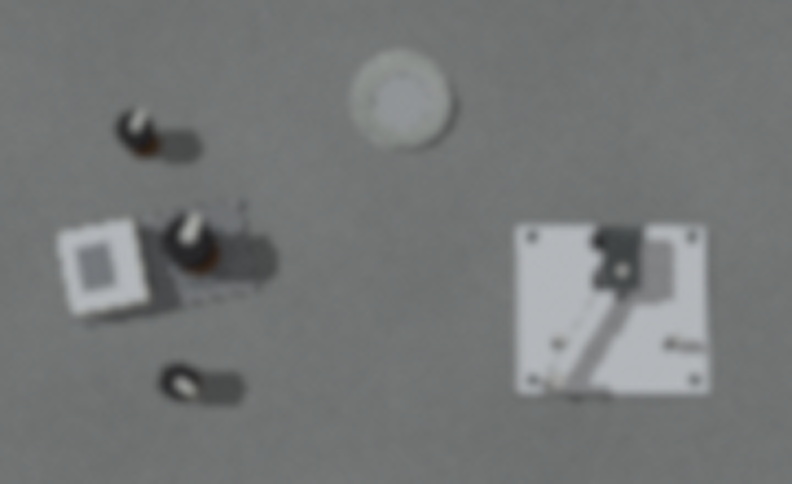

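View pics/scz.png

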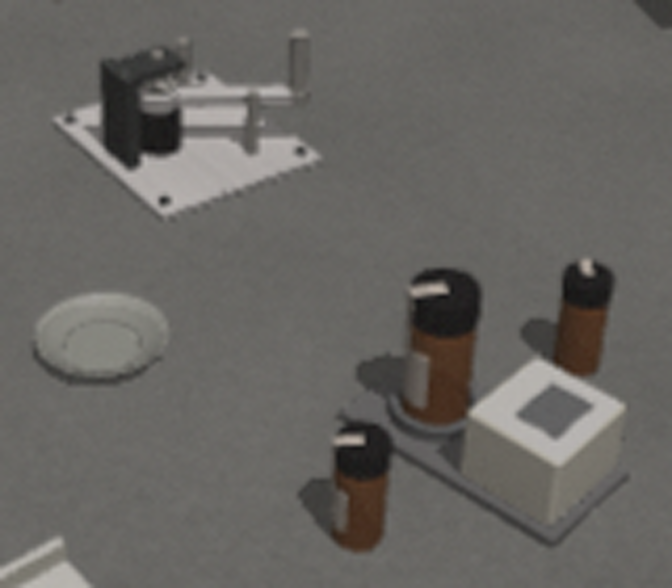

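```bash
cat > h.py <<'E'
import numpy as np,cv2
from rig import ctrl,capture,job
from scipy.spatial.transform import Rotation as Ro
def ray(c,u,v,z):
    R,t=np.array(c["R"]),np.array(c["t"]); d=R.T@np.linalg.inv(c["mtx"])@np.array([u,v,1.]); o=-R.T@t
    return o+d*(z-o[2])/d[2]
def proj(c,X):
    p=np.array(c["mtx"])@(np.array(c["R"])@np.array(X,float)+np.array(c["t"])); return p[:2]/p[2]
def tool():
    s=ctrl.sense(); q=s["ee_rot"]; return s["eef_pos"],Ro.from_quat([q[1],q[2],q[3],q[0]])
def shift(target): # world mm -> tool cm
    p,r=tool(); return r.inv().apply(np.array(target)-p)/10
def turn(Rt): # rotvec in tool axes to desired Rotation
    p,r=tool(); return (r.inv()*Rt).as_rotvec()
E
python3 - <<'E'
from h import *
c=capture("top"); z=lambda a,b:(220+(a+.5)/4.4-.5,140+(b+.5)/4.4-.5)
for n,a,b,h in [("jar top",190,240,106),("strip end",196,215,106),("blk c",103,267,60),("sm1",137,128,70),("sm2",180,381,70),("dish",400,100,10),("hanger TL",597,228,88),("hanger TR",640,230,88),("hanger BR",638,292,88),("plate TL",516,226,4),("plate TR",708,226,4),("plate BL",516,394,4),("plate BR",708,394,4),("base corner",243,203,8),("stop",668,343,64),("rest",557,343,64),("peg",550,380,108)]:
    print(n,np.round(ray(c,*z(a,b),h)))
print(tool()[1].as_matrix().round(2))
c=capture("wrist");o=-np.array(c["R"]).T@c["t"];print("wristcam",o, tool()[1].inv().apply(o-tool()[0]))
E
```

```text
jar top [624. 208. 106.]
strip end [645. 204. 106.]
blk c [604. 288.  60.]
sm1 [725. 263.  70.]
sm2 [506. 216.  70.]
dish [767.  36.  10.]
hanger TL [ 645. -137.   88.]
hanger TR [ 644. -173.   88.]
hanger BR [ 591. -172.   88.]
plate TL [656. -72.   4.]
plate TR [ 661. -244.    4.]
plate BL [506. -74.   4.]
plate BR [ 510. -245.    4.]
base corner [670. 174.   8.]
stop [ 550. -201.   64.]
rest [ 548. -106.   64.]
peg [513. -97. 108.]
[[-0.92  0.38 -0.  ]
 [ 0.38  0.92 -0.  ]
 [ 0.   -0.   -1.  ]]
wristcam [137.02632751 511.99232507 373.00693857] [  69.39169641    0.46962732 -141.97020035]
```

```bash
python3 - <<'E'
from h import *
print(shift([624,208,230]))
E
```

```text
[-49.68734086  -9.38989946   0.10125608]
```

Emit:
move_arm(
  series=[
    [0,0,0.12,-3.9,-0.7,0,1],
    [0,0,0.24,-7.8,-1.5,0,1],
    [0,0,0.36,-11.7,-2.2,0,1],
    [0,0,0.48,-15.6,-2.9,0,1],
    [0,0,0.6,-19.5,-3.7,0,1],
  ],
)

```text
time_s: 0.67
eef_pos: [368.2, 374.9, 231.1]
ee_rot: [-0.0, 0.479, 0.878, -0.0]
force: [0.7, -0.6, 0.0]
grip_width: 1.001
```

```bash
python3 - <<'E'
from h import *
print(tool()[0],tool()[1].as_matrix().round(2)[:,1],ctrl.sense()["joints"].round(2),shift([624,208,230]))
E
```

```text
[368.22329473 374.8557923  231.07489728] [ 0.84  0.54 -0.  ] [ 0.57  0.31  1.5  -0.    1.33 -0.  ] [-27.87863922  12.46624669   0.1072701 ]
```

Emit:
move_arm(
  series=[
    [0,0,0.12,-3.6,1.6,0,1],
    [0,0,0.24,-7.3,3.3,0,1],
    [0,0,0.36,-10.9,4.9,0,1],
    [0,0,0.48,-14.6,6.5,0,1],
    [0,0,0.6,-18.2,8.1,0,1],
  ],
)

```text
time_s: 1.08
eef_pos: [536.3, 264.2, 231.0]
ee_rot: [-0.0, 0.719, 0.695, -0.0]
force: [0.2, 1.0, -0.4]
grip_width: 0.997
```

```bash
python3 - <<'E'
from h import *
print(tool()[0],tool()[1].as_matrix().round(2)[:,1],ctrl.sense()["joints"].round(2),shift([624,208,230]))
c=capture("wrist");cv2.imwrite("pics/w1.png",c["frame"][:,:,::-1])
E
```

```text
[536.3128852  264.18762683 230.97306245] [ 1.   -0.03 -0.  ] [ 0.26  0.48  1.26 -0.    1.4   0.3 ] [-5.31837902  8.95410669  0.09529771]
```

View pics/w1.png

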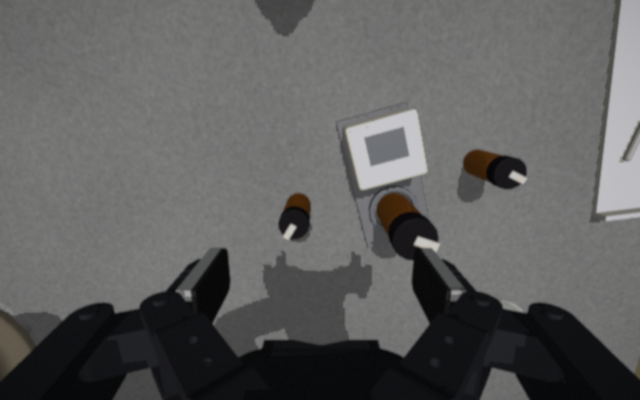

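Wrist view: scanner block top corners around (346,126), (417,110), (427,172), (358,189). The cap is at (412,238) with its strip pointing right-down, and the cradle collar is at (393,210). I'll zoom in to measure.

```bash
python3 - <<'E'
import cv2
t=cv2.imread("pics/w1.png")
cv2.imwrite("pics/w1z.png",cv2.resize(t[95:265,325:455],None,fx=3.5,fy=3.5,interpolation=cv2.INTER_CUBIC))
E
```

```text
(no output)
```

View pics/w1z.png

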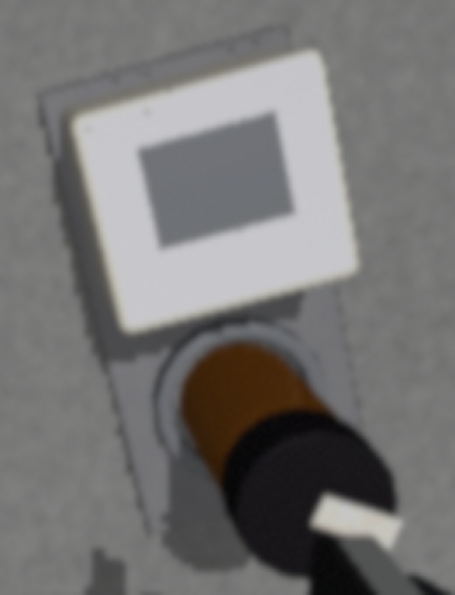

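```bash
cat >> h.py <<'E'
def ang(v): return np.degrees(np.arctan2(v[1],v[0]))
E
python3 - <<'E'
from h import *
c=capture("wrist"); z=lambda a,b:(325+(a+.5)/3.5-.5,95+(b+.5)/3.5-.5)
P=[ray(c,*z(*p),60)[:2] for p in [(72,118),(320,50),(358,270),(128,333)]]
print(np.round(P,1),[np.linalg.norm(P[i]-P[i-1]).round(1) for i in range(4)])
ce=np.mean(P,0)
d=(P[0]+P[1])/2-(P[2]+P[3])/2; w=(P[0]-P[1]); print(ang(d),ang(w),ang(P[0]-P[3]),ang(P[1]-P[2]),ang(P[3]-P[2]))
u=d/np.linalg.norm(d); print("block c",ce,"axis", (P[2]+P[3])/2-46*u, ce-80*u)
a=ray(c,*z(316,504),106);b=ray(c,*z(397,533),106);print("cap",a,b,ang(b-a),np.linalg.norm(b-a))
print("collar center top",ray(c,*z(248,405),18))
E
```

```text
[[568.7 310.7]
 [638.  325.9]
 [651.6 263.1]
 [583.8 247.2]] [np.float64(65.3), np.float64(70.9), np.float64(64.3), np.float64(69.6)]
102.7917487774518 -167.63334097344492 103.39599359954393 102.17764929704246 -166.7785757377439
block c [610.53200937 286.69447743] axis [627.88819396 210.2499905 ] [628.24465441 208.67997746]
cap [627.69763956 209.86038103 106.        ] [649.79114389 200.34865401 106.        ] -23.292913632619598 24.05402012383551
collar center top [630.24236898 208.27110616  18.        ]
```

```bash
python3 - <<'E'
from h import *
print(shift([627.5,209.5,180]))
E
```

```text
[-4.92468042  9.10044197  4.99687979]
```

Emit:
move_arm(
  series=[
    [0,0,0.12,-1.3,2.4,1,1],
    [0,0,0.24,-2.7,5,2,1],
    [0,0,0.36,-4,7.4,3,1],
    [0,0,0.48,-4.9,9.1,4,1],
    [0,0,0.6,-4.9,9.1,5,1],
  ],
)

```text
time_s: 1.6
eef_pos: [629.5, 207.7, 178.6]
ee_rot: [0.001, 0.895, 0.447, -0.001]
force: [-0.9, -0.5, -0.3]
grip_width: 0.999
```

```bash
python3 - <<'E'
from h import *
print(tool()[0],tool()[1].as_matrix().round(2)[:,1],ctrl.sense()["joints"].round(2),ctrl.sense()["dq"].round(3))
c=capture("wrist");cv2.imwrite("pics/w2.png",c["frame"][:,:,::-1])
E
```

```text
[629.45185864 207.748663   178.58848519] [ 0.8 -0.6  0. ] [ 0.14  0.66  1.1  -0.    1.38  0.79] [ 0.043  0.041  0.245  0.013 -0.266  1.454]
```

View pics/w2.png

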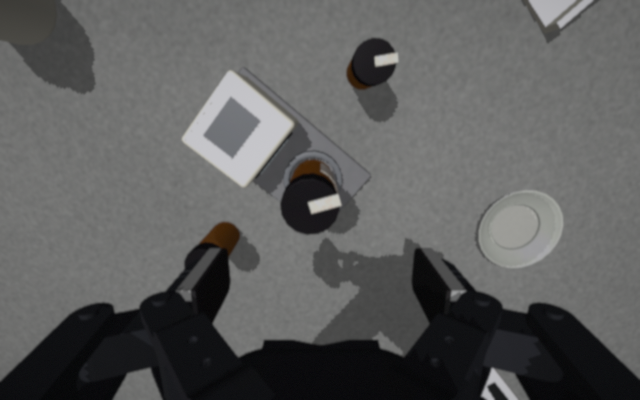

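Now the cap is at about (309,204), with its strip running (309–341, 203), and the block top corners are around (231,71), (294,127), (245,187), (182,140). I'll segment the strip and block.

```bash
python3 - <<'E'
from h import *
c=capture("wrist");f=c["frame"];cv2.imwrite("pics/w3.png",f[:,:,::-1])
g=f.min(2); m=(g>130).astype(np.uint8)
n,l,s,ce=cv2.connectedComponentsWithStats(m)
for i in range(1,n):
    if s[i,4]>40: 
        k=(l==i).astype(np.uint8);cn=max(cv2.findContours(k,0,2)[0],key=len)
        r=cv2.minAreaRect(cn);print(s[i],np.round(cv2.boxPoints(r),1).tolist())
hs=f.max(2); k=((hs<45)).astype(np.uint8)
k[:150]=0;k[260:]=0;k[:,:260]=0;k[:,360:]=0
ys,xs=np.nonzero(k);print(xs.min(),xs.max(),ys.min(),ys.max())
cv2.imwrite("pics/w3z.png",cv2.resize(f[150:250,260:360,::-1],None,fx=6,fy=6,interpolation=cv2.INTER_CUBIC))
print(tool()[0])
E
```

```text
[536   0  41  23 510] [[536.0, 0.0], [576.0, 0.0], [576.0, 22.0], [536.0, 22.0]]
[563   0  31  24 232] [[561.2000122070312, 18.799999237060547], [588.7000122070312, -5.0], [593.2000122070312, 0.20000000298023224], [565.7000122070312, 24.0]]
[378  50  25  14 249] [[376.8999938964844, 54.099998474121094], [401.20001220703125, 49.599998474121094], [403.1000061035156, 59.599998474121094], [378.79998779296875, 64.19999694824219]]
[ 183   69  113  119 5607] [[176.60000610351562, 137.0], [231.0, 66.9000015258789], [299.3999938964844, 120.0], [245.10000610351562, 190.10000610351562]]
[ 483  188   86   80 5028] [[469.0, 233.0], [531.5, 170.5], [583.5, 222.5], [521.0, 285.0]]
[312 194  33  20 387] [[310.8999938964844, 201.89999389648438], [341.70001220703125, 193.5], [344.8999938964844, 205.10000610351562], [314.1000061035156, 213.5]]
[482 368  41  32 553] [[481.3999938964844, 395.5], [491.70001220703125, 367.1000061035156], [528.7000122070312, 380.5], [518.4000244140625, 409.0]]
260 342 173 233
[626.8031944  209.5629958  177.72417268]
```

View pics/w3z.png

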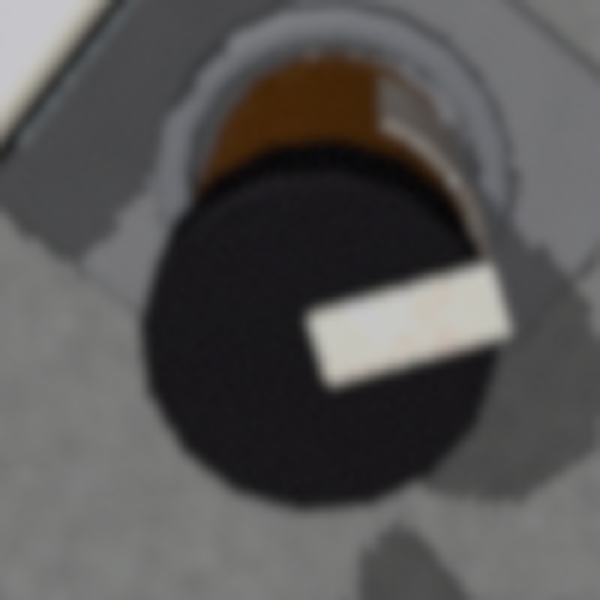

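```bash
python3 - <<'E'
from h import *
c=capture("wrist");
z=lambda a,b:(260+(a+.5)/6-.5,150+(b+.5)/6-.5)
Q=[ray(c,*z(*p),106)[:2] for p in [(303,318),(330,390),(512,331),(490,262)]]
print(np.round(Q,1),ang(Q[3]-Q[0]),ang(Q[2]-Q[1]),np.linalg.norm(Q[3]-Q[0]),np.linalg.norm(Q[1]-Q[0]))
cc=ray(c,*z(320,336),106)[:2];print("cap c",cc, "end dir from c",ang((Q[2]+Q[3])/2-cc))
P=[ray(c,*p,60)[:2] for p in [(181,138),(231.5,70),(296,121.5),(245.5,188)]]
print(np.round(P,1),[ang(P[1]-P[2]),ang(P[0]-P[3])],[ang(P[0]-P[1]),ang(P[3]-P[2])])
s=(P[2]+P[3])/2;u=(P[0]+P[1])/2-s;u/=np.linalg.norm(u);print(ang(u),s-46*u,(sum(P)/4)-80*u)
print("collar",ray(c,*z(337,170),18))
E
```

```text
[[624.1 218.4]
 [621.2 209.1]
 [643.4 202.1]
 [646.3 210.7]] -19.22959176562978 -17.66971887782751 23.502952230330045 9.733640694972149
cap c [624.34024614 215.3855757 ] end dir from c -23.75862456063393
[[562.  316.7]
 [630.4 331.2]
 [646.9 270.2]
 [577.2 252.1]] [np.float64(105.1170391455993), np.float64(103.20074592118982)] [np.float64(-167.9833748875807), np.float64(-165.4164822689055)]
104.13560944957295 [623.2537179  216.56010152] [623.65322368 214.97377571]
collar [625.37332906 215.88975671  18.        ]
```

```bash
python3 - <<'E'
from h import *
T=capture("top");S=capture("scene")
t=T["frame"];s=S["frame"]
out=[]
for nm,c in (("top",T),("scene",S)):
    for X in ([624.3,215.4,106],[627.5,209.7,106]):
        print(nm,X,proj(c,X))
a=proj(S,[626,212,106]).astype(int)
cv2.imwrite("pics/s4z.png",cv2.resize(s[a[1]-30:a[1]+70,a[0]-50:a[0]+70,::-1],None,fx=6,fy=6,interpolation=cv2.INTER_CUBIC));print(a)
E
```

```text
top [624.3, 215.4, 106] [260.94376992 193.91165345]
top [627.5, 209.7, 106] [262.51277172 193.09706122]
scene [624.3, 215.4, 106] [361.37780791 233.12034564]
scene [627.5, 209.7, 106] [358.98895047 232.38792224]
[360 232]
```

View pics/s4z.png

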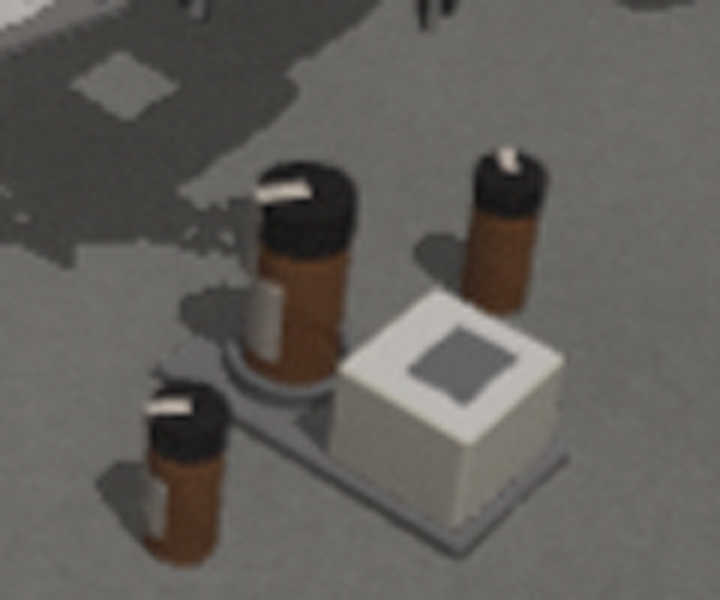

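```bash
python3 - <<'E'
from h import *
c=capture("wrist");f=c["frame"];print(tool()[0],ctrl.sense()["dq"].round(4))
m=(f.min(2)>130).astype(np.uint8)
n,l,s,ce=cv2.connectedComponentsWithStats(m)
for i in range(1,n):
    if 300<s[i,4]<460:print(s[i],ce[i], ray(c,*ce[i],106))
cv2.imwrite("pics/w5z.png",cv2.resize(f[150:250,260:360,::-1],None,fx=6,fy=6,interpolation=cv2.INTER_CUBIC))
t=capture("top")["frame"];cv2.imwrite("pics/t5z.png",cv2.resize(t[170:215,230:290,::-1],None,fx=10,fy=10,interpolation=cv2.INTER_CUBIC))
E
```

```text
[627.25455316 210.49380032 181.12312093] [-0.0031 -0.0035 -0.0011 -0.0021 -0.0023  0.0145]
[560   0  43  33 331] [579.28096677  15.05135952] [833.32297999 217.12812679 106.        ]
[313 195  33  18 371] [329.26684636 203.70080863] [634.94777202 209.62512093 106.        ]
[486 370  30  30 303] [499.38613861 385.34653465] [657.92488524 -16.4155547  106.        ]
```

View pics/w5z.png

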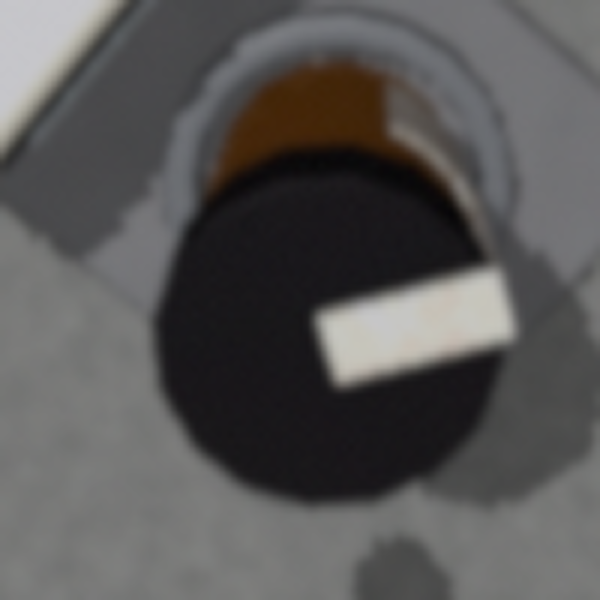

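View pics/t5z.png

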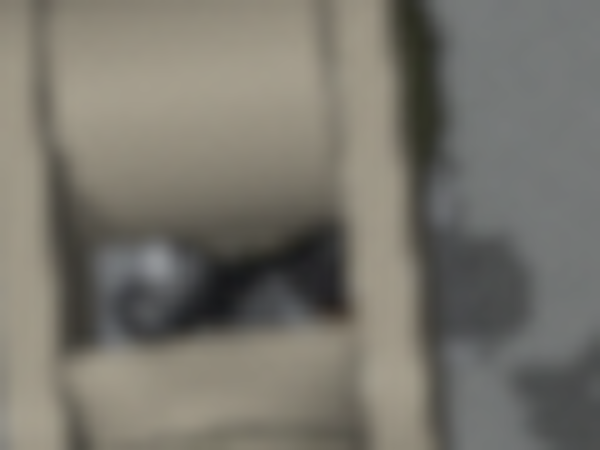

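```bash
python3 - <<'E'
from h import *
print(shift([624.5,212.8,74]),turn(Ro.identity()))
E
```

```text
[ 0.02672174 -0.38263766 10.7144522 ] [-2.80150466e+00 -1.41844157e+00 -6.63481058e-04]
```

Emit:
move_arm(
  series=[
    [0,0,0,0,-0.4,2.5,1],
    [0,0,0,0,-0.4,5,1],
    [0,0,0,0,-0.4,7.5,1],
    [0,0,0,0,-0.4,9.7,1],
    [0,0,0,0,-0.4,10.7,1],
  ],
  grip_force=20,
)

```text
time_s: 2.37
eef_pos: [622.9, 212.9, 71.8]
ee_rot: [0.0, 0.892, 0.453, -0.001]
force: [0.1, 0.8, -0.5]
grip_width: 1.0
```

```bash
python3 - <<'E'
from h import *
c=capture("wrist");c=capture("wrist");f=c["frame"];s=ctrl.sense();print(s["eef_pos"],s["force"],s["joints"].round(2))
cv2.imwrite("pics/w6.png",f[:,:,::-1])
E
```

```text
[623.48209343 212.83963861  73.16198782] [ 0.41564209 -0.78413635 -0.04138106] [ 0.15  0.75  1.23 -0.    1.16  0.78]
```

View pics/w6.png

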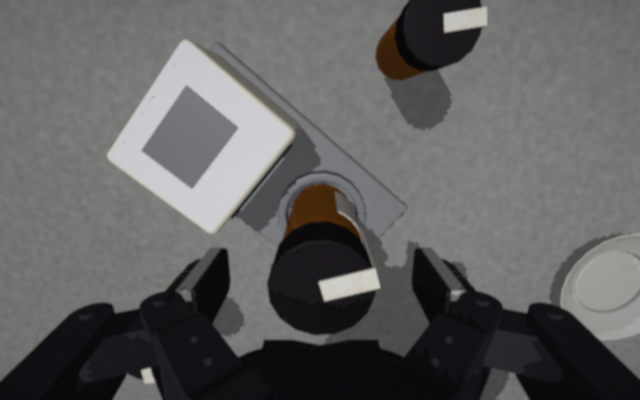

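Cap top centre is at about (323,286), centred between the pads at columns 228 and 414, and the strip centre is at (349,284). I'll check the position once more, then close.

```bash
python3 - <<'E'
from h import *
c=capture("wrist")
print(ray(c,322,286,106),ray(c,349,284,106),proj(c,[624.5,212.8,106]))
Q=[ray(c,*p,106) for p in [(318,281),(376,267),(380,288),(323,301)]]
print(ang(Q[1]-Q[0]),ang(Q[2]-Q[3]),np.mean(Q,0))
P=[ray(c,*p,60)[:2] for p in [(108,156),(184,40),(295,131),(214,234)]]
print([ang(P[1]-P[2]),ang(P[0]-P[3])],[ang(P[0]-P[1]),ang(P[3]-P[2])]);s=(P[2]+P[3])/2;u=(P[0]+P[1])/2-s;u/=np.linalg.norm(u);print(ang(u),s-46*u)
E
```

```text
[625.67274562 214.36249329 106.        ] [634.91948877 208.70174149 106.        ] [321.94206838 290.27605141]
-21.049107278573388 -21.54941226082852 [634.83949713 208.5336449  106.        ]
[np.float64(104.43617643088763), np.float64(103.09823457695539)] [np.float64(-166.49452464993055), np.float64(-165.8354666780003)]
103.76301867376495 [625.85052917 215.38451077]
```

Emit:
move_arm(
  series=[
    [0,0,0,0,0,0,0.7],
    [0,0,0,0,0,0,0.45],
    [0,0,0,0,0,0,0.4],
    [0,0,0,0,0,0,0.4],
    [0,0,0,0,0,0,0.4],
  ],
  grip_force=20,
)

```text
time_s: 2.93
eef_pos: [624.8, 213.1, 76.1]
ee_rot: [0.001, 0.892, 0.452, 0.001]
force: [-1.0, -0.2, 5.6]
grip_width: 0.513
```

Emit:
move_arm(
  series=[
    [0,0,-0.12,0,0,0,0.4],
    [0,0,-0.24,0,0,0,0.4],
    [0,0,-0.36,0,0,0,0.4],
    [0,0,-0.48,0,0,0,0.4],
    [0,0,-0.6,0,0,0,0.4],
  ],
)

```text
time_s: 3.35
eef_pos: [624.9, 212.9, 76.2]
ee_rot: [0.002, 0.716, 0.698, 0.001]
force: [0.5, -0.3, 0.6]
grip_width: 0.507
```

```bash
python3 - <<'E'
from h import *
c=capture("wrist");c=capture("wrist");f=c["frame"];s=ctrl.sense();print(s["eef_pos"],s["force"],s["joints"].round(2),ang(tool()[1].as_matrix()[:,1]))
cv2.imwrite("pics/w7.png",f[:,:,::-1])
E
```

```text
[624.88774093 212.99901421  76.16107089] [-0.38109218 -0.56182949  0.10861724] [ 0.15  0.75  1.22 -0.    1.17  0.18] -1.7798916435790386
```

View pics/w7.png

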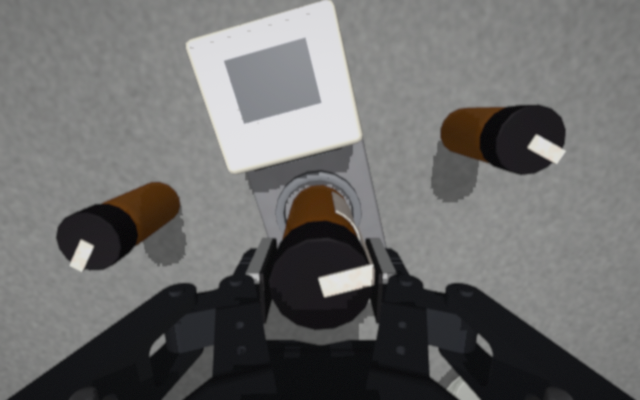

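Emit:
move_arm(
  series=[
    [0,0,-0.12,0,0,0,0.4],
    [0,0,-0.24,0,0,0,0.4],
    [0,0,-0.36,0,0,0,0.4],
    [0,0,-0.48,0,0,0,0.4],
    [0,0,-0.6,0,0,0,0.4],
  ],
)

```text
time_s: 3.87
eef_pos: [625.0, 212.9, 76.2]
ee_rot: [0.002, 0.48, 0.877, 0.001]
force: [0.1, -0.8, 1.9]
grip_width: 0.506
```

Emit:
move_arm(
  series=[
    [0,0,-0.12,0,0,0,0.4],
    [0,0,-0.24,0,0,0,0.4],
    [0,0,-0.36,0,0,0,0.4],
    [0,0,-0.48,0,0,0,0.4],
    [0,0,-0.6,0,0,0,0.4],
  ],
)

```text
time_s: 4.28
eef_pos: [625.1, 213.0, 76.2]
ee_rot: [0.002, 0.198, 0.98, 0.0]
force: [0.9, 1.1, -0.8]
grip_width: 0.506
```

```bash
python3 - <<'E'
from h import *
c=capture("wrist");c=capture("wrist");f=c["frame"];s=ctrl.sense();print(s["eef_pos"],s["force"],s["joints"].round(2),ang(tool()[1].as_matrix()[:,1]))
cv2.imwrite("pics/w8.png",f[:,:,::-1])
E
```

```text
[625.00272112 212.94997309  76.21809963] [ 0.08134879  0.82661109 -0.06381902] [ 0.15  0.75  1.22 -0.    1.16 -1.02] 66.92076950759464
```

View pics/w8.png

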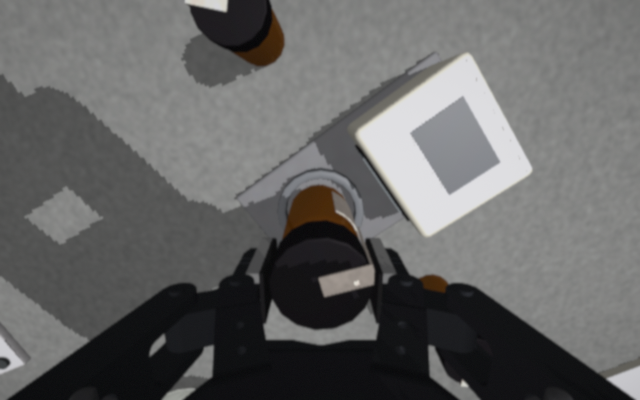

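```bash
python3 - <<'E'
from h import *
c=capture("wrist")
Q=[ray(c,*p,106) for p in [(318,279),(371,265),(375,285),(323,298)]]
a=[ang(Q[1]-Q[0]),ang(Q[2]-Q[3])]
P=[ray(c,*p,60)[:2] for p in [(470,54),(531,171),(427,237),(355,131)]]
b=[ang(P[0]-P[3]),ang(P[1]-P[2])],[ang(P[0]-P[1])+90,ang(P[3]-P[2])+90]
print(a,b, np.linalg.norm(P[2]-P[3]),np.linalg.norm(P[0]-P[3]))
s=(P[2]+P[3])/2;u=(P[0]+P[1])/2-s;u/=np.linalg.norm(u);print(ang(u),s-46*u,ray(c,322,284,106))
E
```

```text
[np.float64(83.41462333556142), np.float64(82.88411818779544)] ([np.float64(100.6615365460137), np.float64(103.14657918405638)], [np.float64(-77.98838258068758), np.float64(-77.20893513070556)]) 71.01789057411042 63.68638871289362
101.89450686653123 [621.75291656 215.26143002] [624.85205692 214.06099526 106.        ]
```

Emit:
move_arm(
  series=[
    [0,0,-0.1,0,0,0,0.4],
    [0,0,-0.2,0,0,0,0.4],
    [0,0,-0.3,0,0,0,0.4],
    [0,0,-0.345,0,0,0,0.4],
    [0,0,-0.345,0,0,0,0.4],
  ],
)

```text
time_s: 4.85
eef_pos: [625.0, 213.0, 76.2]
ee_rot: [0.002, 0.033, 0.999, -0.0]
force: [-0.1, 0.8, -0.9]
grip_width: 0.506
```

Emit:
move_arm(
  series=[
    [0,0,0,0,0,0,0.6],
    [0,0,0,0,0,0,0.8],
    [0,0,0,0,0,0,1],
    [0,0,0,0,0,0,1],
    [0,0,0,0,0,0,1],
  ],
)

```text
time_s: 5.27
eef_pos: [625.0, 213.0, 76.2]
ee_rot: [0.002, 0.033, 0.999, -0.0]
force: [0.2, -0.4, -0.0]
grip_width: 0.999
```

Emit:
move_arm(
  series=[
    [0,0,0,0,0,-1,1],
    [0,0,0,0,0,-3,1],
    [0,0,0,0,0,-6,1],
    [0,0,0,0,0,-9,1],
    [0,0,0,0,0,-12,1],
  ],
)

```text
time_s: 5.68
eef_pos: [624.3, 213.1, 198.5]
ee_rot: [0.002, 0.033, 0.999, -0.0]
force: [-0.2, 0.2, 0.7]
grip_width: 0.999
```

```bash
python3 - <<'E'
from h import *
c=capture("wrist");c=capture("wrist");c=capture("wrist");f=c["frame"];s=ctrl.sense();print(s["eef_pos"],s["force"],s["joints"].round(2),ang(tool()[1].as_matrix()[:,1]))
cv2.imwrite("pics/w9.png",f[:,:,::-1])
E
```

```text
[625.41848706 213.23658554 199.69503573] [-0.28370428  0.38339319 -0.63477808] [ 0.15  0.64  1.09 -0.    1.41 -1.35] 86.17698966111574
```

View pics/w9.png

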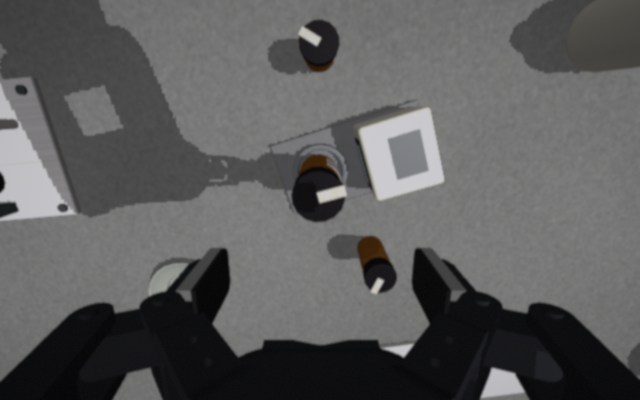

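Released: the cap is at (319,193) with its strip pointing right toward the block. Quantifying the angle.

```bash
python3 - <<'E'
from h import *
c=capture("wrist");f=c["frame"]
m=(f.min(2)>110).astype(np.uint8)
n,l,s,ce=cv2.connectedComponentsWithStats(m)
for i in range(1,n):
    if s[i,4]>150 and 290<ce[i][0]<460 and 90<ce[i][1]<230:
        cn=max(cv2.findContours((l==i).astype(np.uint8),0,2)[0],key=len)
        h=106 if s[i,4]<1000 else 60
        W=np.array([ray(c,*p[0],h)[:2] for p in cn],np.float32)
        r=cv2.minAreaRect(W);b=cv2.boxPoints(r);print(s[i],r,[ang(b[k]-b[k-1]) for k in range(4)])
cv2.imwrite("pics/w9z.png",cv2.resize(f[90:230,280:460,::-1],None,fx=4,fy=4,interpolation=cv2.INTER_CUBIC))
E
```

```text
[     0      0    640    355 142672] ((646.33837890625, 207.77041625976562), (685.743896484375, 346.7867431640625), 86.12755584716797) [np.float32(-93.872444), np.float32(-3.872445), np.float32(86.127556), np.float32(176.12755)]
[272 131  64  25 639] ((581.5306396484375, 202.92193603515625), (12.815865516662598, 47.41875076293945), 6.861834526062012) [np.float32(-173.13815), np.float32(-83.13813), np.float32(6.8618355), np.float32(96.86186)]
[303 148  41  17 176] ((589.6627197265625, 218.8809356689453), (31.45333480834961, 8.987957000732422), 73.36509704589844) [np.float32(-106.635), np.float32(-16.634844), np.float32(73.36499), np.float32(163.36516)]
```

View pics/w9z.png

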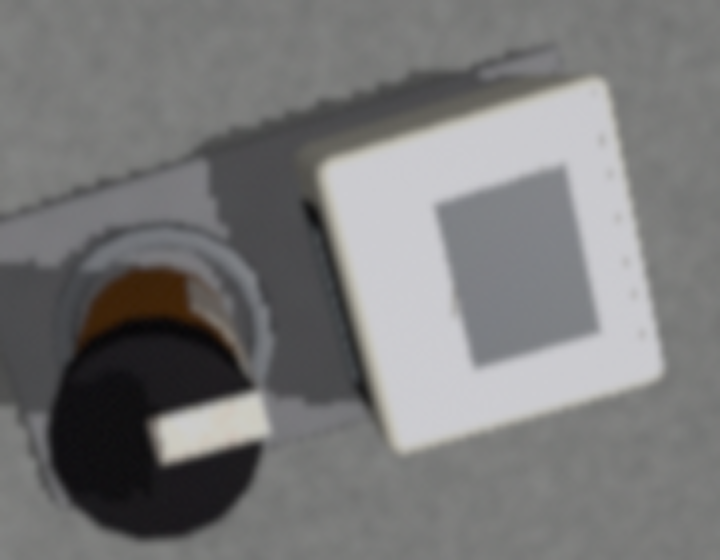

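```bash
python3 - <<'E'
from h import *
c=capture("wrist"); z=lambda a,b:(280+(a+.5)/4-.5,90+(b+.5)/4-.5)
Q=[ray(c,*z(*p),106) for p in [(148,424),(260,392),(270,434),(162,466)]]
P=[ray(c,*z(*p),60) for p in [(320,160),(605,76),(664,378),(398,454)]]
print(ang(Q[1]-Q[0]),ang(Q[2]-Q[3]),ang(P[1]-P[0]),ang(P[2]-P[3]),ang(P[1]-P[2])+90,ang(P[0]-P[3])+90)
s=(P[0]+P[3])/2;e=(P[1]+P[2])/2;u=(e-s)/np.linalg.norm(e-s);print(s-46*u,ray(c,*z(157,436),106))
# pegs
for n,X in [("lever",[585,-160,60])]: print(proj(capture("top"),X))
t=capture("top")["frame"];cv2.imwrite("pics/t9z.png",cv2.resize(t[180:240,325:395,::-1],None,fx=10,fy=10,interpolation=cv2.INTER_CUBIC))
s=capture("scene")["frame"];cv2.imwrite("pics/s9z.png",cv2.resize(s[165:220,260:340,::-1],None,fx=9,fy=9,interpolation=cv2.INTER_CUBIC))
E
```

```text
102.64608550085399 103.40013795607706 102.36326666200023 103.02994441724329 -76.98337912053861 -76.8309393055712
[620.37940788 214.50000465  60.        ] [623.15791497 212.06048666 106.        ]
[360.51307065 208.20814849]
```

View pics/t9z.png

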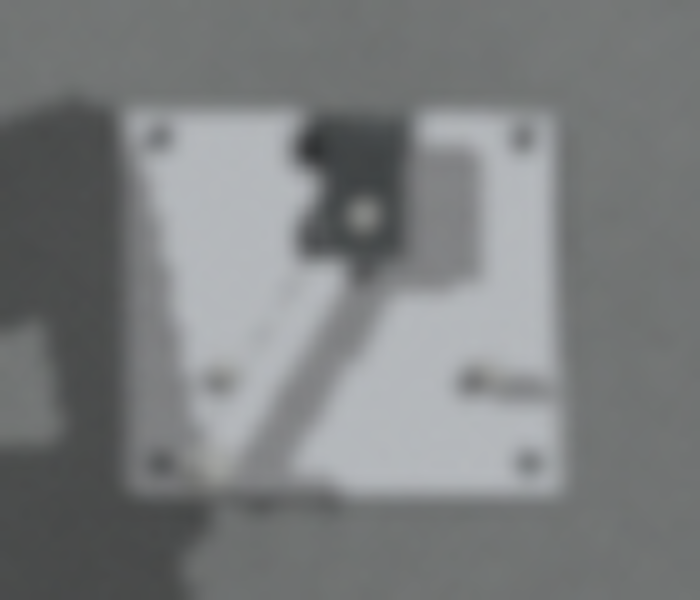

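View pics/s9z.png

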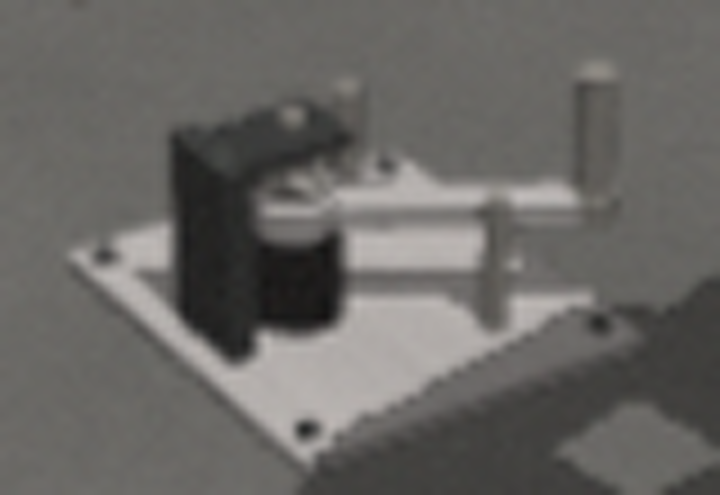

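```bash
python3 - <<'E'
from h import *
c=capture("top"); z=lambda a,b:(325+(a+.5)/10-.5,180+(b+.5)/10-.5)
for n,a,b,h in [("screw",361,213,88),("peg",205,468,108),("rest",220,380,64),("stop",470,381,64)]: print(n,ray(c,*z(a,b),h).round(1))
c=capture("scene"); z=lambda a,b:(260+(a+.5)/9-.5,165+(b+.5)/9-.5)
for n,a,b,h in [("screw",293,115,88),("peg",598,70,108),("rest",498,203,64),("stop",348,85,64)]: print(n,ray(c,*z(a,b),h).round(1))
print(shift([515,-97,200]))
E
```

```text
screw [ 610.  -157.3   88. ]
peg [511.9 -99.  108. ]
rest [ 547.7 -107.1   64. ]
stop [ 549.8 -201.9   64. ]
screw [ 607.8 -158.7   88. ]
peg [516.  -98.4 108. ]
rest [ 556.7 -100.9   64. ]
stop [ 556.1 -205.8   64. ]
[  8.84618334 -31.65862268  -0.4601205 ]
```

Emit:
move_arm(
  series=[
    [0,0,0,1,-3.7,0,1],
    [0,0,0,2.1,-7.5,0,1],
    [0,0,0,3.1,-11.2,0,1],
    [0,0,0,4.2,-15,0,1],
    [0,0,0,5.2,-18.7,0,1],
  ],
)

```text
time_s: 6.6
eef_pos: [558.9, 28.4, 195.1]
ee_rot: [0.001, 0.033, 0.999, -0.0]
force: [0.6, -0.2, -0.9]
grip_width: 1.002
```

```bash
python3 - <<'E'
from h import *
print(shift([514,-98.5,190]))
E
```

```text
[  3.63673039 -12.95916306   0.51091594]
```

Emit:
move_arm(
  series=[
    [0,0,0.1,1,-3.7,0,1],
    [0,0,0.2,2.1,-7.5,0,1],
    [0,0,0.3,3.1,-11.2,0,1],
    [0,0,0.37,3.6,-13,0.5,1],
    [0,0,0.37,3.6,-13,0.5,1],
  ],
)

```text
time_s: 7.02
eef_pos: [513.0, -102.0, 189.3]
ee_rot: [0.0, 0.22, 0.975, -0.0]
force: [-0.2, 0.7, 0.3]
grip_width: 0.999
```

```bash
python3 - <<'E'
from h import *
for i in range(4): c=capture("wrist")
f=c["frame"];s=ctrl.sense();print(s["eef_pos"],s["force"],s["joints"].round(2),ang(tool()[1].as_matrix()[:,1]))
cv2.imwrite("pics/w10.png",f[:,:,::-1]);print(proj(c,[514,-98.5,108]))
E
```

```text
[514.6386501  -98.03338241 190.13032753] [0.23833059 0.24879453 0.2544454 ] [-0.41  0.34  1.56  0.    1.23 -1.55] 65.12976624042318
[319.64633972 203.92267459]
```

View pics/w10.png

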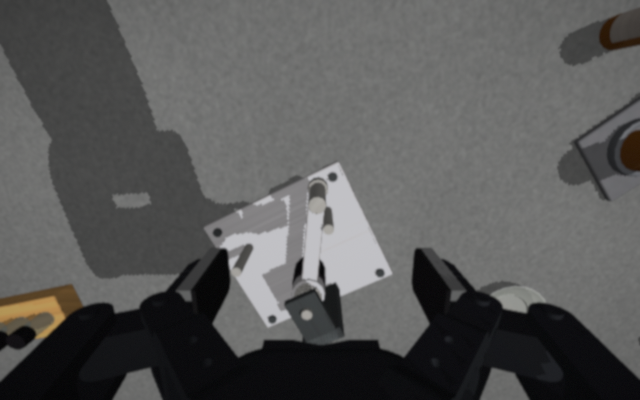

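Peg top is seen at (316,206) and predicted at (320,204). The stop pin is at (242,260) and the rest pin at (328,222).

```bash
python3 - <<'E'
from h import *
c=capture("wrist");f=c["frame"]
cv2.imwrite("pics/w10z.png",cv2.resize(f[160:340,200:400,::-1],None,fx=3.3,fy=3.3,interpolation=cv2.INTER_CUBIC))
p=ray(c,316,206,108);print("peg",p,"screw",ray(c,307,315,88),"stop",ray(c,238,272,64),"rest",ray(c,327,230,64));print(shift([p[0],p[1],70]))
E
```

```text
peg [ 514.50877916 -101.37065331  108.        ] screw [ 612.2721652  -156.81685467   88.        ] stop [ 555.77425937 -205.19719253   64.        ] rest [ 552.41855963 -108.54330803   64.        ]
[-0.10794694 -0.3241873  12.01512838]
```

View pics/w10z.png

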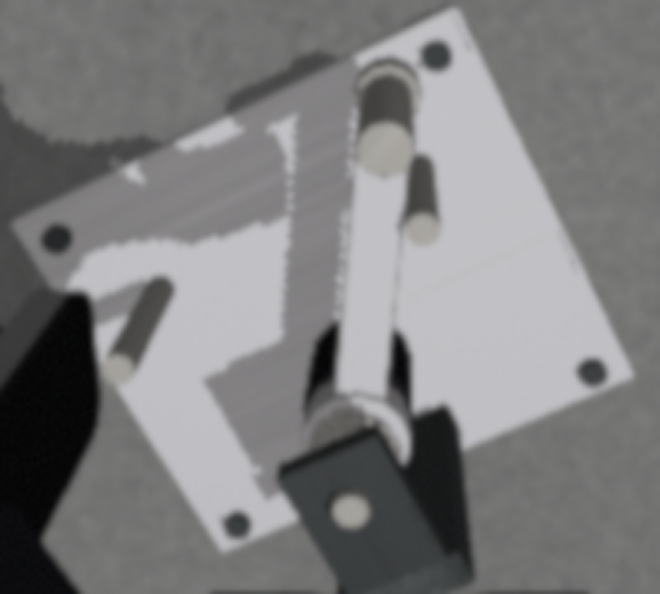

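Emit:
move_arm(
  series=[
    [0,0,0,-0.1,-0.3,3,1],
    [0,0,0,-0.1,-0.3,6,1],
    [0,0,0,-0.1,-0.3,9,1],
    [0,0,0,-0.1,-0.3,11.2,1],
    [0,0,0,-0.1,-0.3,12,1],
  ],
)

```text
time_s: 7.68
eef_pos: [513.4, -99.5, 67.2]
ee_rot: [-0.001, 0.214, 0.977, 0.0]
force: [0.1, 0.7, -0.5]
grip_width: 1.001
```

Emit:
move_arm(
  series=[
    [0,0,0,0,0,0,0.7],
    [0,0,0,0,0,0,0.4],
    [0,0,0,0,0,0,0.1],
    [0,0,0,0,0,0,0.05],
    [0,0,0,0,0,0,0.05],
  ],
  grip_force=40,
)

```text
time_s: 8.1
eef_pos: [514.0, -99.7, 68.3]
ee_rot: [-0.0, 0.214, 0.977, 0.0]
force: [-0.3, -0.6, 0.5]
grip_width: 0.301
```

Emit:
move_arm(
  series=[
    [0,0,0,0,0,0,0.05],
    [0,0,0,0,0,0,0.05],
    [0,0,0,0,0,0,0.05],
  ],
)

```text
time_s: 8.35
eef_pos: [513.6, -100.6, 68.8]
ee_rot: [-0.001, 0.214, 0.977, -0.001]
force: [-4.1, -5.9, 0.8]
grip_width: 0.152
```

```bash
python3 - <<'E'
from h import *
for i in range(2): c=capture("wrist")
f=c["frame"];s=ctrl.sense();print(s["eef_pos"],s["force"],s["joints"].round(2),s["grip_width"])
cv2.imwrite("pics/w11.png",f[:,:,::-1])
E
```

```text
[ 513.64347698 -100.60962878   68.78663237] [-4.27733563 -5.65956414  1.71282594] [-0.42  0.5   1.69 -0.    0.95 -1.56] 0.1532605971025307
```

View pics/w11.png

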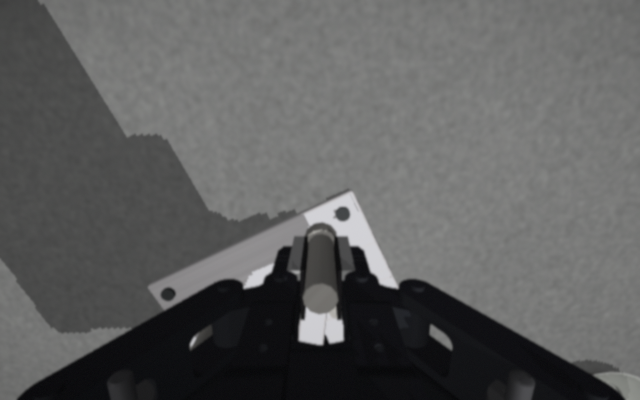

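```bash
cat > arc.py <<'E'
from h import *
import sys
p,r=tool(); piv=np.array([609.5,-157.5])
d=p[:2]-piv; print("r",np.linalg.norm(d),"ang",ang(d)%360,"F",ctrl.sense()["force"])
for a in map(float,sys.argv[1:]):
    c,s=np.cos(a),np.sin(a); n=d/np.linalg.norm(d)*110 if 0 else d
    q=piv+[c*n[0]-s*n[1],s*n[0]+c*n[1]]
    print(a,shift([q[0],q[1],p[2]]).round(2))
E
python3 arc.py .1 .2 .3 .4 .5
```

```text
r 111.46742727763883 ang 149.311079068266 F [-4.27733563 -5.65956414  1.71282594]
0.1 [ 0.06 -1.11  0.  ]
0.2 [ 0.01 -2.23  0.  ]
0.3 [-0.15 -3.33  0.  ]
0.4 [-0.42 -4.41  0.01]
0.5 [-0.8  -5.46  0.01]
```

Emit:
move_arm(
  series=[
    [0,0,-0.07,0.05,-1.1,0,0.05],
    [0,0,-0.14,0,-2.2,0,0.05],
    [0,0,-0.2,-0.15,-3.3,0,0.05],
    [0,0,-0.27,-0.4,-4.4,0,0.05],
    [0,0,-0.33,-0.8,-5.5,0,0.05],
  ],
)

```text
time_s: 8.87
eef_pos: [497.5, -153.3, 68.9]
ee_rot: [-0.001, 0.049, 0.999, 0.0]
force: [-4.1, 4.7, 1.1]
grip_width: 0.151
```

```bash
python3 arc.py .1 .2 .3 .4 .5
```

```text
r 112.11418416912277 ang 177.86188695033255 F [-4.10333146  4.70434786  1.11914941]
0.1 [-0.12 -1.11 -0.  ]
0.2 [-0.36 -2.21 -0.  ]
0.3 [-0.7  -3.28 -0.  ]
0.4 [-1.14 -4.31 -0.  ]
0.5 [-1.69 -5.28 -0.01]
```

Emit:
move_arm(
  series=[
    [0,0,-0.07,-0.1,-1.1,0,0.05],
    [0,0,-0.14,-0.3,-2.2,0,0.05],
    [0,0,-0.2,-0.6,-3.3,0,0.05],
    [0,0,-0.27,-1.05,-4.3,0,0.05],
    [0,0,-0.33,-1.6,-5.3,0,0.05],
  ],
)

```text
time_s: 9.28
eef_pos: [508.2, -206.7, 68.8]
ee_rot: [-0.001, -0.118, 0.993, 0.002]
force: [-2.6, 5.5, 1.3]
grip_width: 0.149
```

```bash
python3 arc.py .05 .1 .15 .2 .25
```

```text
r 112.62818504804747 ang 205.90374131458606 F [-2.56381347  5.53804714  1.30734224]
0.05 [-0.13 -0.55 -0.  ]
0.1 [-0.3  -1.09 -0.  ]
0.15 [-0.48 -1.62 -0.01]
0.2 [-0.7  -2.14 -0.01]
0.25 [-0.94 -2.65 -0.01]
```

Emit:
move_arm(
  series=[
    [0,0,-0.03,-0.15,-0.5,0,0.05],
    [0,0,-0.06,-0.25,-1,0,0.05],
    [0,0,-0.06,-0.35,-1.3,0,0.05],
    [0,0,-0.06,-0.35,-1.4,0,0.05],
    [0,0,-0.06,-0.35,-1.4,0,0.05],
  ],
)

```text
time_s: 9.7
eef_pos: [513.9, -217.4, 68.7]
ee_rot: [-0.002, -0.148, 0.989, 0.004]
force: [-5.3, 11.5, 4.3]
grip_width: 0.153
```

```bash
python3 arc.py .05 .1; python3 - <<'E'
from h import *
c=capture("scene");a=[int(x) for x in proj(c,[540,-170,60])];print(a,ctrl.sense()["joints"].round(2))
cv2.imwrite("pics/s12z.png",cv2.resize(c["frame"][a[1]-50:a[1]+50,a[0]-60:a[0]+60,::-1],None,fx=6,fy=6,interpolation=cv2.INTER_CUBIC))
c=capture("wrist");cv2.imwrite("pics/w12.png",c["frame"][:,:,::-1])
E
```

```text
r 112.8491582231659 ang 212.07078575225154 F [-5.33740015 11.54799352  4.34540203]
0.05 [-0.16 -0.54 -0.01]
0.1 [-0.35 -1.07 -0.01]
[307, 178] [-0.61  0.56  1.58  0.    1.01 -2.48]
```

View pics/s12z.png

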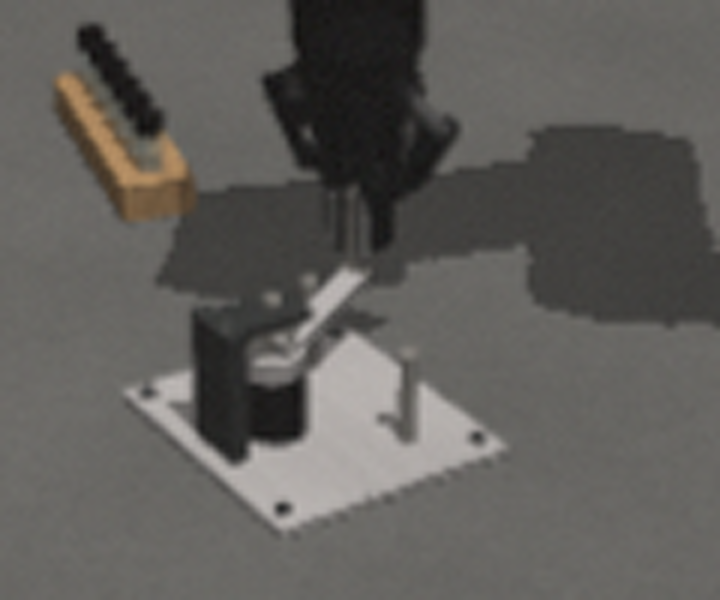

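View pics/w12.png

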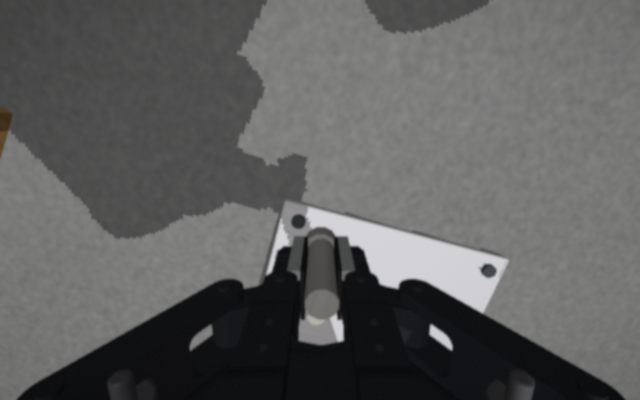

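Emit:
move_arm(
  series=[
    [0,0,0,-0.15,-0.4,0,0.05],
    [0,0,0,-0.15,-0.5,0,0.05],
    [0,0,0,-0.15,-0.5,0,0.05],
    [0,0,0,-0.15,-0.5,0,0.05],
    [0,0,0,-0.15,-0.5,0,0.05],
  ],
)

```text
time_s: 10.22
eef_pos: [514.2, -218.0, 68.6]
ee_rot: [-0.006, -0.149, 0.989, 0.008]
force: [-16.0, 19.9, 13.3]
grip_width: 0.152
```

```bash
python3 arc.py; python3 - <<'E'
from h import *
for i in range(3):c=capture("scene");print(ctrl.sense()["force"],ctrl.sense()["eef_pos"],ctrl.sense()["grip_width"])
cv2.imwrite("pics/s13z.png",cv2.resize(c["frame"][195:305,330:450,::-1],None,fx=5,fy=5,interpolation=cv2.INTER_CUBIC))
t=capture("top")["frame"];cv2.imwrite("pics/t13z.png",cv2.resize(t[150:240,220:400,::-1],None,fx=4.4,fy=4.4,interpolation=cv2.INTER_CUBIC))
E
```

```text
r 112.87579230156847 ang 212.39123394455177 F [-16.03136421  19.85083982  13.25087323]
[-15.04153107  19.08543921  12.07038081] [ 514.18243587 -217.96804031   68.63819848] 0.15222599867077954
[-14.89483507  19.59218919  11.90676827] [ 514.1933261  -217.99734897   68.63779597] 0.14921879324273743
[-15.90630541  19.9221071   12.02680978] [ 514.18749649 -217.98696099   68.61742201] 0.15024869486580683
```

View pics/s13z.png

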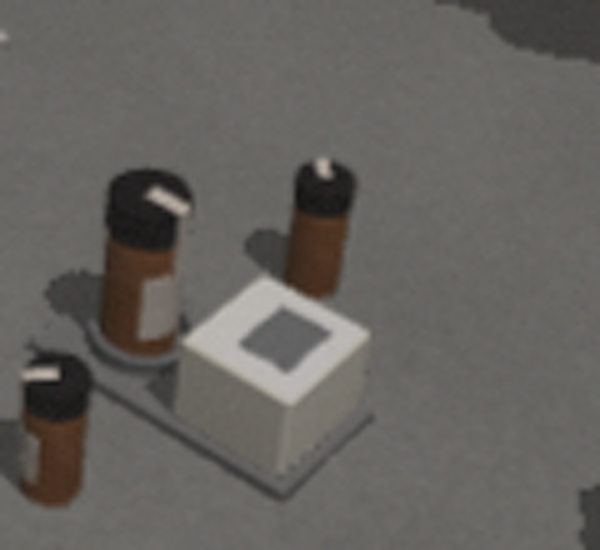

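View pics/t13z.png

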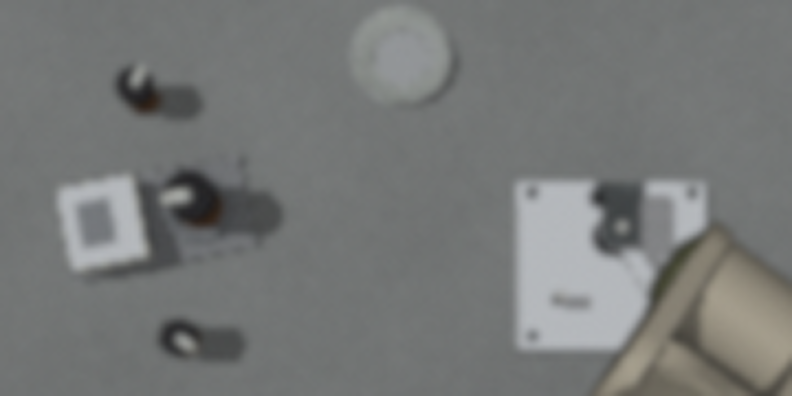

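The jar stands upright with its label toward the window. The arm is firmly against its stop: it has swung about 1.10 rad, the position is steady, and the contact force is about 28 N. Handing in.

```bash
python3 -c "
from rig import job
print(job.finish_job())"
```

```text
the job is handed in; nothing more can be done
None
```

I turned the jar in the cradle by its cap, about 123°, and let go. Then I pinched the peg of the sprung arm, swung it round to its stop, and handed the job in (after about 10.5 s) with the gripper still pressing it there.

**Jar:** After release, the cap strip pointed at 102.6–103.4° and the reader's axis at 102.4–103.0°, so the label faces the window to within about 1–2°. The last pictures show the jar upright in the cradle.

**Sprung arm:** The gripper swept about 63.1° (1.10 rad) about the pivot I measured. The tool then held steady, with about 28 N on it (about 25 N of that horizontal), well above the spring's 5 N, so the arm is against its stop.

**Bystanders:** The petri dish stands where it was in the last top picture, and I made no contact with the wash bottle or the vial rack. I did not measure their positions again at the end.

**Disagreements:** Estimates of the cradle axis from the cameras differed by up to about 8 mm (for example y = 208 mm from the top view and 215 mm from the wrist view). I used a middle value, and the jaws closed on the cap with no noticeable sideways force. The jar's distance from the cradle axis rests on the collar holding it, because the camera figures could not confirm it.

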